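Find the full clip tin by its weight

TASK

One of the three identical closed tins of wound clips under the dust cover is full and the other two are nearly empty. Take the cover off by its handle and set it upright on the table clear of the caddy, then heft the tins one at a time in order from left to right as the robot sees them (lift each a few centimetres straight up from its place, feel its weight, put it back upright where it stood), and finally hold up the heaviest for the nurse: finish still holding it, still and upright, at least 15 cm above the table, with the other two standing in the caddy. Leave the other things on the table alone.

Things in the scene. Friction and masses are not known exactly. Their poses are not given: they have to be found in the camera images.
- caddy: fixed aluminium caddy, a plate 120 (x) x 284 (y) x 6 mm with a rim 16 mm high, 4 mm thick, round the inner floor of 84 x 249 mm; the tins stand in a row along its y axis on this floor, 6 mm above the table, and positive y of the caddy is the robot's left. Origin: centre of its underside on the table; at most about 15 degrees askew to the robot
- cover: loose pale blue-grey dust cover, an upside-down box 108 (x) x 273 (y) x 92 mm, walls 4 mm, 0.25 kg, with a bar handle on top; origin: centre of its open lower edge, z up. In the beginning it stands on the caddy's plate over the tins, parallel to the caddy, and must rise at least 85 mm before it moves sideways
- cover_handle (a point): centre of the cover's blue bar handle, 14 mm wide (x) x 14 mm high, 88 mm free between its two posts (y); 128 mm above the cover's lower edge, 36 mm above its roof; axes as the cover
- tin_1_center (a point): one of three tins that look exactly alike: closed round steel tin with a green band, 54 mm across, 80 mm high; this point is its centre, 40 mm above its underside, z up its axis. In the beginning they stand in a row in the caddy under the cover, about 85 mm apart; which tin stands where changes each time. They weigh between 0.1 and 0.7 kg; the full one weighs at least 0.2 kg more than either of the others
- tin_2_center (a point): one of three tins that look exactly alike: closed round steel tin with a green band, 54 mm across, 80 mm high; this point is its centre, 40 mm above its underside, z up its axis. In the beginning they stand in a row in the caddy under the cover, about 85 mm apart; which tin stands where changes each time. They weigh between 0.1 and 0.7 kg; the full one weighs at least 0.2 kg more than either of the others
- tin_3_center (a point): one of three tins that look exactly alike: closed round steel tin with a green band, 54 mm across, 80 mm high; this point is its centre, 40 mm above its underside, z up its axis. In the beginning they stand in a row in the caddy under the cover, about 85 mm apart; which tin stands where changes each time. They weigh between 0.1 and 0.7 kg; the full one weighs at least 0.2 kg more than either of the others
- saline_bottle_b: white round bottle, 45 mm across, 139 mm high; bystander, to be left alone; origin: centre of its underside
- plaster_can: white and green round can, 55 mm across, 112 mm high; bystander, to be left alone; origin: centre of its underside
- ampoule_box: red and white carton, 64 x 91 x 36 mm; bystander, to be left alone; origin: centre of its underside
- silk_tape: roll of tan tape lying flat, 104 mm across, 25 mm high; bystander, to be left alone; origin: centre of its underside
- ointment_tube: lying tube with a blue cap, 38 x 136 x 26 mm; bystander, to be left alone; origin: centre of its underside

How it is judged (in metres and radians):
On the way, in this order (a step that is already met when the one before it is completed fails the run):
1. the cover stands upright on the table, off the caddy (horizontal distance between cover and caddy above 0.1 m and height (world z) of cover below 0.012 m and angle between cover's own z axis and vertical below 0.12 rad and contact force between cover and caddy below 0.1 N and linear speed of cover below 0.03 m/s), for 0.2 s.
2. the left tin has been lifted at least 15 mm off the caddy (((height (world z) of tin_1_center above 0.061 m and contact force between tin_1 and the fingers above 0.3 N and contact force between tin_1 and caddy below 0.1 N and y of tin_1_center in the frame of caddy above 0.043 m) or (height (world z) of tin_2_center above 0.061 m and contact force between tin_2 and the fingers above 0.3 N and contact force between tin_2 and caddy below 0.1 N and y of tin_2_center in the frame of caddy above 0.043 m) or (height (world z) of tin_3_center above 0.061 m and contact force between tin_3 and the fingers above 0.3 N and contact force between tin_3 and caddy below 0.1 N and y of tin_3_center in the frame of caddy above 0.043 m))), for 0.2 s.
3. then the middle tin has been lifted at least 15 mm off the caddy (((height (world z) of tin_1_center above 0.061 m and contact force between tin_1 and the fingers above 0.3 N and contact force between tin_1 and caddy below 0.1 N and y of tin_1_center in the frame of caddy between -0.042 and 0.042 m) or (height (world z) of tin_2_center above 0.061 m and contact force between tin_2 and the fingers above 0.3 N and contact force between tin_2 and caddy below 0.1 N and y of tin_2_center in the frame of caddy between -0.042 and 0.042 m) or (height (world z) of tin_3_center above 0.061 m and contact force between tin_3 and the fingers above 0.3 N and contact force between tin_3 and caddy below 0.1 N and y of tin_3_center in the frame of caddy between -0.042 and 0.042 m))), for 0.2 s.
4. then the right tin has been lifted at least 15 mm off the caddy (((height (world z) of tin_1_center above 0.061 m and contact force between tin_1 and the fingers above 0.3 N and contact force between tin_1 and caddy below 0.1 N and y of tin_1_center in the frame of caddy below -0.043 m) or (height (world z) of tin_2_center above 0.061 m and contact force between tin_2 and the fingers above 0.3 N and contact force between tin_2 and caddy below 0.1 N and y of tin_2_center in the frame of caddy below -0.043 m) or (height (world z) of tin_3_center above 0.061 m and contact force between tin_3 and the fingers above 0.3 N and contact force between tin_3 and caddy below 0.1 N and y of tin_3_center in the frame of caddy below -0.043 m))), for 0.2 s.
At the end, for the whole second after the job is handed in: the fingers hold the heaviest tin still, its underside 140 mm or more above the table, within 0.3 rad of upright, touching nothing else; the others stand in the caddy within 0.1 rad of upright; the cover stands on the table within 0.12 rad, over 100 mm from the caddy (centres), not touching it (all of step 1 and ((height (world z) of tin_1 above 0.14 m and angle between tin_1's own z axis and vertical below 0.3 rad and contact force between tin_1 and the fingers above 0.5 N and linear speed of tin_1 below 0.03 m/s and (contact force between tin_1 and cover below 0.1 N and contact force between tin_1 and caddy below 0.1 N and contact force between tin_1 and saline_bottle_b below 0.1 N and contact force between tin_1 and plaster_can below 0.1 N and contact force between tin_1 and ampoule_box below 0.1 N and contact force between tin_1 and silk_tape below 0.1 N and contact force between tin_1 and ointment_tube below 0.1 N and contact force between tin_1 and tin_2 below 0.1 N and contact force between tin_1 and tin_3 below 0.1 N) and (x of tin_2 in the frame of caddy between -0.044 and 0.044 m and y of tin_2 in the frame of caddy between -0.125 and 0.125 m and height (world z) of tin_2 between 0 and 0.012 m and angle between tin_2's own z axis and vertical below 0.1 rad and linear speed of tin_2 below 0.03 m/s and contact force between tin_2 and caddy between 0.5 and 3.2 N and contact force between tin_2 and the fingers below 0.1 N) and (x of tin_3 in the frame of caddy between -0.044 and 0.044 m and y of tin_3 in the frame of caddy between -0.125 and 0.125 m and height (world z) of tin_3 between 0 and 0.012 m and angle between tin_3's own z axis and vertical below 0.1 rad and linear speed of tin_3 below 0.03 m/s and contact force between tin_3 and caddy between 0.5 and 3.2 N and contact force between tin_3 and the fingers below 0.1 N)) or (height (world z) of tin_2 above 0.14 m and angle between tin_2's own z axis and vertical below 0.3 rad and contact force between tin_2 and the fingers above 0.5 N and linear speed of tin_2 below 0.03 m/s and (contact force between tin_2 and cover below 0.1 N and contact force between tin_2 and caddy below 0.1 N and contact force between tin_2 and saline_bottle_b below 0.1 N and contact force between tin_2 and plaster_can below 0.1 N and contact force between tin_2 and ampoule_box below 0.1 N and contact force between tin_2 and silk_tape below 0.1 N and contact force between tin_2 and ointment_tube below 0.1 N and contact force between tin_2 and tin_1 below 0.1 N and contact force between tin_2 and tin_3 below 0.1 N) and (x of tin_1 in the frame of caddy between -0.044 and 0.044 m and y of tin_1 in the frame of caddy between -0.125 and 0.125 m and height (world z) of tin_1 between 0 and 0.012 m and angle between tin_1's own z axis and vertical below 0.1 rad and linear speed of tin_1 below 0.03 m/s and contact force between tin_1 and caddy between 0.5 and 3.2 N and contact force between tin_1 and the fingers below 0.1 N) and (x of tin_3 in the frame of caddy between -0.044 and 0.044 m and y of tin_3 in the frame of caddy between -0.125 and 0.125 m and height (world z) of tin_3 between 0 and 0.012 m and angle between tin_3's own z axis and vertical below 0.1 rad and linear speed of tin_3 below 0.03 m/s and contact force between tin_3 and caddy between 0.5 and 3.2 N and contact force between tin_3 and the fingers below 0.1 N)) or (height (world z) of tin_3 above 0.14 m and angle between tin_3's own z axis and vertical below 0.3 rad and contact force between tin_3 and the fingers above 0.5 N and linear speed of tin_3 below 0.03 m/s and (contact force between tin_3 and cover below 0.1 N and contact force between tin_3 and caddy below 0.1 N and contact force between tin_3 and saline_bottle_b below 0.1 N and contact force between tin_3 and plaster_can below 0.1 N and contact force between tin_3 and ampoule_box below 0.1 N and contact force between tin_3 and silk_tape below 0.1 N and contact force between tin_3 and ointment_tube below 0.1 N and contact force between tin_3 and tin_1 below 0.1 N and contact force between tin_3 and tin_2 below 0.1 N) and (x of tin_1 in the frame of caddy between -0.044 and 0.044 m and y of tin_1 in the frame of caddy between -0.125 and 0.125 m and height (world z) of tin_1 between 0 and 0.012 m and angle between tin_1's own z axis and vertical below 0.1 rad and linear speed of tin_1 below 0.03 m/s and contact force between tin_1 and caddy between 0.5 and 3.2 N and contact force between tin_1 and the fingers below 0.1 N) and (x of tin_2 in the frame of caddy between -0.044 and 0.044 m and y of tin_2 in the frame of caddy between -0.125 and 0.125 m and height (world z) of tin_2 between 0 and 0.012 m and angle between tin_2's own z axis and vertical below 0.1 rad and linear speed of tin_2 below 0.03 m/s and contact force between tin_2 and caddy between 0.5 and 3.2 N and contact force between tin_2 and the fingers below 0.1 N)))); the arm keeps its last pose, push and grip.
It fails at once if a bystander is pushed more than 30 mm or tipped (distance of any of saline_bottle_b, plaster_can, ampoule_box, silk_tape, ointment_tube from where it was at the start of the episode above 0.03 m or angle between any of saline_bottle_b, plaster_can, ampoule_box, silk_tape, ointment_tube's own z axis and vertical above 0.4 rad).
It fails at once if a tin is tipped by more than 0.6 rad (angle between any of tin_1_center, tin_2_center, tin_3_center's own z axis and vertical above 0.6 rad).
It also fails if it takes over 72 s, if anything falls off the work surface, if the arm or the gripper's body presses on something with over 40 N, if the wrist force passes 120 N, or if a joint passes its speed limit or range.

ROBOT

A 6-joint arm with a two-finger parallel gripper is mounted at the origin on a cart in front of the work surface, level with it; the furniture and walls round the work are solid. World frame = base frame: x ahead of the robot, y to its left, z up, the work surface at z = 0. Lengths are in mm, angles in rad, forces in N, time in s.
With the tool pointing down it reaches from about 350 to 875 mm from the base axis. Payload 4.2 kg.
Tool frame: the origin (TCP) lies at the very end of the fingers, on their centre line; the grasp point (between the pads) lies 19 mm behind it; z points along the fingers, y is the line along which they close (so a half turn about z gives the same grasp; the last joint's range is limited). The gripper opens to 85 mm and grips with 20 to 120 N. Pads are 22 mm wide; open, the fingers measure 114 mm over their backs; the gripper's body (76 mm by 85 mm) begins 54 mm behind the grasp point. The pads swing forward as they close: fully open they stand 13 mm farther back than shut.
Start: joints at [-0.847, 0.385, 0.008, 0, -1.194, -0.259], TCP at [280.164, -558.666, 231.312] pointing down, gripper open.
Joint ranges: [-3.14, 3.14], [-1.21, 2.06], [-1.07, 1.41], [-3.16, 2.05], [-2.99, -0.16], [-3.1, 3.1]. Speed limits (rad/s): [2.79, 2.79, 3.14, 3.14, 3.14, 3.14].

INTERFACE

Orientations are given as a unit quaternion [x, y, z, w].
In Python, from bench import read_state, get_image, camera_model, job_done gives the robot as it stands.
- The arm moves only by the shell command python3 -m handwheel 'ROWS'. ROWS is JSON, a list of rows, each a list of 7 numbers: the shift along the tool's x, y, z in m, then the turn, a rotation vector about the tool's x, y, z in rad, then the gripper's target within -1 to 1 (fully open at 1, half-way at 0, shut at -1). In form: [[dx, dy, dz, wx, wy, wz, jaw], ...]. A call has 1 to 10 rows; each row is the pose to reach, as a shift and turn from the pose commanded when the call began, along the tool's axes at that moment; what a row does not reach only later rows make up. A row lasts 1/8 s, in which the tool goes at most 62.5 mm and 10.7 degrees, less where a joint would pass 70% of its speed; a pose out of reach is approached as far as the arm can. A call with a gripper value outside its range is refused whole. The fingers move at their own pace and stop on an object; the grip force is fixed at half the most. Time passes only in rows, so rows that repeat a pose let the fingers close. It gives the time, the measured TCP pose, the force, the opening and the grip force at its end, in the units of the state.
- read_state(): the state, without advancing time (a new reading comes with each control period).
- get_image(name): name is "scene" or "top" or "wrist"; returns (picture, depth): 420x560x3 uint8, blue, green, red; 420x560 float32, mm along the optical axis (not along the pixel's ray), 0 where there is no reading.
- camera_model(name): a dict with "K" (3x3 intrinsics, pixels), "dist" ([k1, k2, p1, p2, k3] as OpenCV has them; the pictures are not rectified), "rvec" (rotation vector, rad) and "tvec" (3), from world to camera coordinates, as OpenCV has them; the wrist camera has in their place "hand_eye" (4x4, takes a point from camera to tool coordinates, whose origin is the TCP and whose axes are the flange's). Camera axes: x right, y down, z forward; pixel columns grow to the right and rows downward; lengths in mm; the calibration is good to about 2 mm. A picture is of the moment at which its call begins: read the wrist's pose just before it. camera_model takes no time and is no camera call.
- job_done(): hands the job in; it is judged then, once.
The state is a dict: "clock": time; "joints": joint angles; "joint_vel": joint speeds; "joint_efforts": joint torques, N m; "position": TCP position; "ee_rot": TCP orientation; "contact_force": force on the tool from outside, world axes, zero at the start; "wrist_torque": the same for the moment, N m; "gripper_width": finger opening in mm; "grasp_force": force on a finger pad.
Only numpy, scipy, OpenCV 4.12 (cv2) and the standard library are available. Lean on these libraries where they do the work, as an engineer would, in place of code of your own. Each camera call takes 0.05 s, during which the arm holds its last target. There are 200 camera calls.

## Working session

There is one attempt and no reset: what is moved stays moved. The work goes in short steps, Python scripts to look and compute and a shell command to move; the robot and the scene stay as the last step left them, time stands still between calls to the robot, and variables do not carry over. Pictures are saved under pics/ and viewed, at most 10 in all, crops included, and the job is handed in when it is done.

```bash
mkdir -p pics; ls
python3 - <<'E'
from bench import *
import cv2,numpy as np
s=read_state();print(s)
a,d=get_image("top");b,e=get_image("scene")
cv2.imwrite("pics/top.png",a);cv2.imwrite("pics/scene.png",b)
np.savez("top.npz",d=d,a=a)
print(camera_model("top"),camera_model("wrist"))
E
```

```text
pics
{'clock': 0.0, 'joints': array([-8.47389370e-01,  3.85535613e-01,  6.61807482e-03, -5.11705527e-04,
       -1.19400164e+00, -2.58597492e-01]), 'joint_vel': array([ 0.00064367,  0.00017484,  0.00036341, -0.00072674, -0.00160027,
        0.00101039]), 'joint_efforts': array([ 7.03067435e-04, -3.92286050e+01,  1.88396734e+01,  4.18601543e+00,
       -4.63300006e-03, -7.25170707e-06]), 'position': array([ 279.90966733, -558.15444468,  230.22931118]), 'ee_rot': array([-2.30226278e-01,  9.73136515e-01,  1.04815481e-03, -2.90761437e-04]), 'contact_force': array([0.10893815, 0.17301254, 0.75022997]), 'wrist_torque': array([-0.02168876,  0.00768665, -0.02457594]), 'grasp_force': 0.0, 'gripper_width': 85.21937336677436}
{'K': array([[545.85089535,   0.        , 274.32498693],
       [  0.        , 545.85089535, 210.73615459],
       [  0.        ,   0.        ,   1.        ]]), 'dist': array([-0.13384623,  0.        ,  0.        ,  0.        ,  0.        ]), 'rvec': array([ 2.17588694, -2.2295786 ,  0.07770093]), 'tvec': array([  -3.67262618,  595.93987366, 1605.80925329])} {'K': array([[310.94497946,   0.        , 285.29386436],
       [  0.        , 310.94497946, 212.36046064],
       [  0.        ,   0.        ,   1.        ]]), 'dist': array([-0.04153276,  0.        ,  0.        ,  0.        ,  0.        ]), 'hand_eye': array([[ 1.13679227e-03, -9.60770243e-01, -2.77343196e-01,
         7.09498204e+01],
       [ 9.99999252e-01,  9.67294957e-04,  7.47965753e-04,
        -1.30086161e+00],
       [-4.50350563e-04, -2.77343839e-01,  9.60770624e-01,
        -1.42501321e+02],
       [ 0.00000000e+00,  0.00000000e+00,  0.00000000e+00,
         1.00000000e+00]])}
```

View pics/top.png

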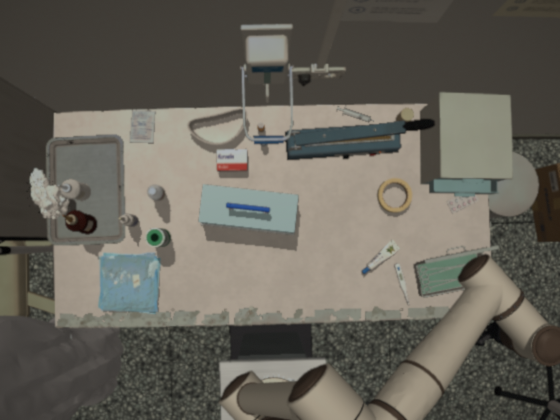

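View pics/scene.png

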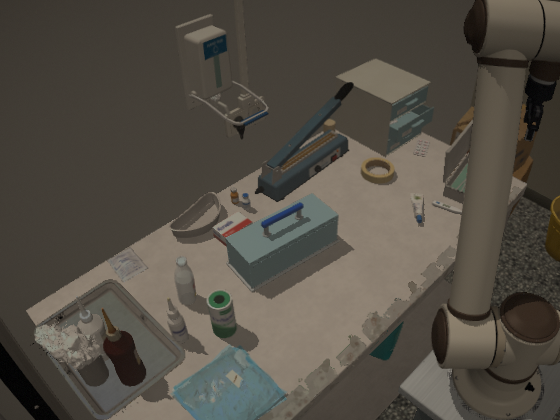

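```bash
cat > h.py <<'E'
import cv2,numpy as np
from bench import *
from scipy.spatial.transform import Rotation as R
def cloud(d,m,T):
    "world points (HxWx3, mm); T camera->world 4x4"
    h,w=d.shape;u,v=np.meshgrid(np.arange(w),np.arange(h))
    p=cv2.undistortPoints(np.stack([u,v],-1).reshape(-1,1,2).astype(np.float32),m["K"],m["dist"]).reshape(h,w,2)
    c=np.concatenate([p*d[...,None],d[...,None]],-1)
    P=c@T[:3,:3].T+T[:3,3];P[d==0]=np.nan;return P
def fixedT(m):
    T=np.eye(4);T[:3,:3]=cv2.Rodrigues(m["rvec"])[0];T[:3,3]=m["tvec"];return np.linalg.inv(T)
def toolT(s):
    T=np.eye(4);T[:3,:3]=R.from_quat(s["ee_rot"]).as_matrix();T[:3,3]=s["position"];return T
def delta(s,xyz,yaw_axis):
    "tool shift (m) and turn to bring TCP to xyz, pointing down, tool y along heading yaw_axis (rad, mod pi)"
    T=toolT(s);y=np.array([np.cos(yaw_axis),np.sin(yaw_axis),0]);
    if y@T[:3,1]<0:y=-y
    z=np.array([0,0,-1.]);G=np.stack([np.cross(y,z),y,z],1)
    return (T[:3,:3].T@(np.array(xyz)-T[:3,3])/1000).round(4),R.from_matrix(T[:3,:3].T@G).as_rotvec().round(4)
E
python3 - <<'E'
from h import *
f=np.load("top.npz");m=camera_model("top");P=cloud(f["d"],m,fixedT(m));np.save("P.npy",P)
z=P[...,2];t=z
print("table z",np.nanmedian(z[z<20]))
lab=(z>15)&(P[...,0]>250)&(P[...,0]<1000)
n,L,st,c=cv2.connectedComponentsWithStats(lab.astype(np.uint8))
for i in range(1,n):
    if st[i,4]>60:
        q=P[L==i];print(i,st[i],q.min(0).round(),q.max(0).round())
q=(abs(z-92)<12);n,L,st,c=cv2.connectedComponentsWithStats(q.astype(np.uint8));i=1+np.argmax(st[1:,4]);Q=P[L==i]
r=cv2.minAreaRect(Q[:,:2].astype(np.float32));print("roof",r,np.median(Q[:,2]))
h=P[(z>110)&(z<145)]
h=h[np.hypot(*(h[:,:2]-r[0]).T)<80];print("handle",len(h),cv2.minAreaRect(h[:,:2].astype(np.float32)),h.mean(0))
E
```

```text
table z -5.083126379853184
1 [    0     0   560   246 71244] [ 507. -936.   15.] [974. 743. 686.]
4 [342 108  30  13 121] [ 864. -318.   15.] [ 901. -230.   26.]
29 [217 149  31  22 669] [718.  59.  17.] [782. 149.  44.]
37 [377 178  36  34 445] [ 586. -433.   15.] [ 685. -327.   34.]
38 [147 184  18  17 231] [634. 303.  16.] [677. 344. 144.]
39 [ 198  184  101   49 3730] [530. -85.  15.] [673. 199. 149.]
48 [145 228  25  19 398] [499. 294.  17.] [551. 348. 120.]
58 [  391   245   169   138 10319] [ 250. -638.   15.] [ 478. -214.  676.]
59 [  0 246  10  10  81] [481. 786.  17.] [508. 805.  67.]
64 [361 254  23  20 151] [ 404. -338.   15.] [ 459. -272.   32.]
67 [ 103  256   54   56 2036] [308. 339.  15.] [470. 497.  38.]
123 [  0 317  15  18 178] [250. 778.  15.] [292. 823.  95.]
125 [ 293  363   58   34 1286] [ 250. -131.  657.] [291. -31. 739.]
roof ((601.7135620117188, 57.41551971435547), (274.22161865234375, 109.78970336914062), 82.23883056640625) 96.96125036950718
handle 217 ((601.97509765625, 57.45994567871094), (120.08155822753906, 14.206961631774902), 82.37666320800781) [601.53657695  57.30400966 138.97332506]
```

The top view shows the cover centred near px (250,208), with its blue handle at (247,208). The table in front of it, rows 235–300 and columns 170–350, is free. The scene view agrees: can, bottle and carton are left of and behind the cover, and tape and tube are to the right. I'll move above the handle, with the fingers closing across the bar.

Run:
```python
from h import *
s=read_state();print(delta(s,[602,57,231],np.radians(172.3)))
```

```text
(array([-5.636e-01,  4.057e-01,  1.000e-04]), array([ 1.800e-03,  9.000e-04, -9.718e-01]))
```

```bash
python3 -m handwheel '[[-0.564,0.406,0,0,0,-0.972,1],[-0.564,0.406,0,0,0,-0.972,1],[-0.564,0.406,0,0,0,-0.972,1],[-0.564,0.406,0,0,0,-0.972,1],[-0.564,0.406,0,0,0,-0.972,1],[-0.564,0.406,0,0,0,-0.972,1],[-0.564,0.406,0,0,0,-0.972,1],[-0.564,0.406,0,0,0,-0.972,1],[-0.564,0.406,0,0,0,-0.972,1],[-0.564,0.406,0,0,0,-0.972,1]]'
python3 - <<'E'
from h import *
s=read_state();print(s["clock"],s["joints"],delta(s,[602,57,231],np.radians(172.3)))
E
```

```text
clock: 1.35
position: [570.3, -2.9, 231.1]
ee_rot: [-0.658, 0.753, 0.0, -0.0]
contact_force: [0.1, -1.2, 0.6]
gripper_width: 85.6
grasp_force: 0.0
1.35 [ 2.78877408e-01  2.92381328e-01 -1.29545100e-01 -4.51628881e-05
 -1.14935086e+00 -4.12571115e-01] (array([-0.0636, -0.0234,  0.0001]), array([ 0.0005, -0.0002,  0.0007]))
```

```bash
python3 -m handwheel '[[-0.064,-0.023,0,0,0,0,1],[-0.064,-0.023,0,0,0,0,1],[-0.064,-0.023,0,0,0,0,1]]'
python3 - <<'E'
from h import *
s=read_state();a,d=get_image("wrist");m=camera_model("wrist")
cv2.imwrite("pics/w1.png",a)
P=cloud(d,m,toolT(s)@m["hand_eye"])
b=a.astype(int);z=P[...,2]
k=(z>120)&(z<150)&(b[...,0]>b[...,2]+40)
h=P[k];print(s["position"],len(h),cv2.minAreaRect(h[:,:2].astype(np.float32)) if len(h) else 0,np.median(h[:,2]) if len(h) else 0)
print(delta(s,[602,57,231],np.radians(172.3)))
E
```

```text
clock: 1.72
position: [600.8, 55.7, 230.5]
ee_rot: [-0.658, 0.753, 0.0, -0.001]
contact_force: [-1.4, -0.5, -0.0]
gripper_width: 85.2
grasp_force: 0.0
[600.83216396  55.66357428 230.48803479] 2418 ((601.9370727539062, 57.214691162109375), (119.79361724853516, 13.281702995300293), 82.32294464111328) 140.5466577869755
(array([-0.0015, -0.001 , -0.0005]), array([ 0.0017, -0.0008,  0.0011]))
```

View pics/w1.png

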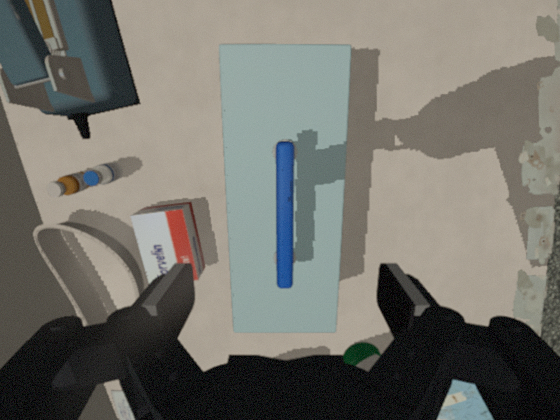

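The wrist view shows the bar at px (285,215), centred between the open fingers. It gives the same position as the top camera. Next I descend and grip.

```bash
python3 -m handwheel '[[-0.0015,-0.001,0.06,0,0,0,1],[-0.0015,-0.001,0.1,0,0,0,1],[-0.0015,-0.001,0.115,0,0,0,1],[-0.0015,-0.001,0.115,0,0,0,-1],[-0.0015,-0.001,0.115,0,0,0,-1],[-0.0015,-0.001,0.115,0,0,0,-1],[-0.0015,-0.001,0.115,0,0,0,-1],[-0.0015,-0.001,0.115,0,0,0,-1],[-0.0015,-0.001,0.115,0,0,0,-1],[-0.0015,-0.001,0.115,0,0,0,-1]]'
```

```text
clock: 3.02
position: [602.5, 57.0, 117.5]
ee_rot: [-0.658, 0.753, -0.0, 0.0]
contact_force: [-2.6, 1.1, 5.8]
gripper_width: 13.0
grasp_force: 59.6
```

Gripped. Now I lift gently by 110 mm and check.

```bash
python3 -m handwheel '[[0,0,-0.005,0,0,0,-1],[0,0,-0.015,0,0,0,-1],[0,0,-0.03,0,0,0,-1],[0,0,-0.05,0,0,0,-1],[0,0,-0.07,0,0,0,-1],[0,0,-0.09,0,0,0,-1],[0,0,-0.105,0,0,0,-1],[0,0,-0.115,0,0,0,-1],[0,0,-0.115,0,0,0,-1]]'
python3 - <<'E'
from h import *
s=read_state();a,d=get_image("scene");cv2.imwrite("pics/s2.png",a)
print(delta(s,[430,57,230],np.radians(172.3)))
E
```

```text
clock: 4.15
position: [602.7, 56.9, 232.1]
ee_rot: [-0.658, 0.753, -0.0, 0.001]
contact_force: [-0.4, -0.3, -2.6]
gripper_width: 12.7
grasp_force: 58.6
(array([0.023 , 0.1712, 0.0018]), array([-0.0013,  0.0007,  0.0004]))
```

View pics/s2.png

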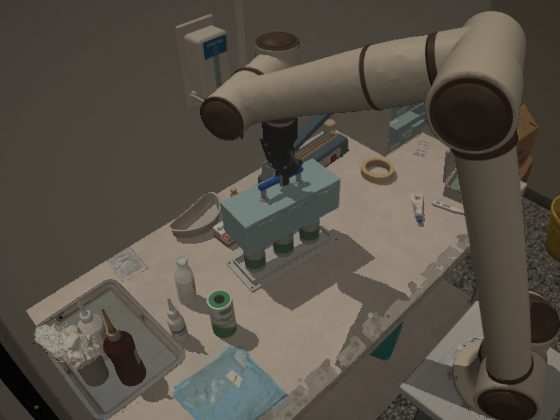

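The scene view shows the cover hanging level above the three tins, which still stand in the caddy near (255,258), (283,245) and (309,230). Next I carry it toward the front and lower it most of the way.

```bash
python3 -m handwheel '[[0.003,0.02,0,0,0,0,-1],[0.009,0.06,0,0,0,0,-1],[0.014,0.1,0,0,0,0,-1],[0.02,0.14,0,0,0,0,-1],[0.022,0.16,0,0,0,0,-1],[0.023,0.166,0,0,0,0,-1],[0.023,0.166,0,0,0,0,-1],[0.023,0.166,0.03,0,0,0,-1],[0.023,0.166,0.07,0,0,0,-1],[0.023,0.166,0.1,0,0,0,-1]]'; python3 -m handwheel '[[0,0,0.008,0,0,0,-1],[0,0,0.012,0,0,0,-1],[0,0,0.016,0,0,0,-1],[0,0,0.018,0,0,0,-1],[0,0,0.02,0,0,0,-1],[0,0,0.02,0,0,0,-1]]'
```

```text
clock: 5.45
position: [435.5, 56.1, 129.6]
ee_rot: [-0.658, 0.753, 0.0, -0.001]
contact_force: [-0.1, -0.0, -1.7]
gripper_width: 12.4
grasp_force: 58.8
clock: 6.2
position: [435.0, 56.2, 111.5]
ee_rot: [-0.658, 0.753, -0.0, 0.0]
contact_force: [0.2, 0.1, -2.6]
gripper_width: 13.0
grasp_force: 58.9
```

```bash
python3 -m handwheel '[[0,0,0.001,0,0,0,-1],[0,0,0.002,0,0,0,-1],[0,0,0.002,0,0,0,-1]]'
```

```text
clock: 6.58
position: [435.0, 56.3, 111.3]
ee_rot: [-0.658, 0.753, -0.0, 0.0]
contact_force: [-6.5, 1.0, 13.0]
gripper_width: 12.8
grasp_force: 61.0
```

Contact. I open, retreat upward to z≈230, and locate the tins.

```bash
python3 -m handwheel '[[0,0,-0.001,0,0,0,1],[0,0,-0.001,0,0,0,1],[0,0,-0.001,0,0,0,1],[0,0,-0.001,0,0,0,1],[0,0,-0.001,0,0,0,1],[0,0,-0.04,0,0,0,1],[0,0,-0.1,0,0,0,1],[0,0,-0.12,0,0,0,1],[0,0,-0.12,0,0,0,1]]'
python3 - <<'E'
from h import *
a,d=get_image("top");m=camera_model("top");P=cloud(d,m,fixedT(m));z=P[...,2]
print("top frame tins:")
k=(z>75)&(z<95)&(P[...,0]>530)&(P[...,0]<690)&(P[...,1]>-100)&(P[...,1]<210)
n,L,st,c=cv2.connectedComponentsWithStats(k.astype(np.uint8))
for i in range(1,n):
    if st[i,4]>40:
        q=P[L==i];print(st[i,4],cv2.minEnclosingCircle(q[:,:2].astype(np.float32)),np.median(q[:,2]))
s=read_state();print(s["position"],s["contact_force"]);cv2.imwrite("pics/t3.png",cv2.resize(a[100:320,100:460],None,fx=2,fy=2))
k=(z>88)&(z<100)&(P[...,0]<530)&(P[...,0]>350)&(abs(P[...,1]-57)<170)
print(cv2.minAreaRect(P[k][:,:2].astype(np.float32)),np.median(P[k][:,2]))
E
```

```text
clock: 7.7
position: [435.6, 56.6, 230.8]
ee_rot: [-0.658, 0.753, -0.0, 0.002]
contact_force: [-0.6, -0.1, -0.4]
gripper_width: 85.7
grasp_force: 0.0
top frame tins:
280 ((617.1600341796875, 142.94281005859375), 26.82686424255371) 84.05119655568012
277 ((604.6768188476562, 55.37943649291992), 26.97310447692871) 84.38986291425726
273 ((588.32421875, -24.46590805053711), 26.91720199584961) 84.31744715931222
[434.63612858  56.25059094 229.17610489] [ 0.12627276  0.65168832 -0.9922721 ]
((434.14617919921875, 56.524658203125), (273.4397277832031, 108.40221405029297), 82.33152770996094) 92.06335207137863
```

View pics/t3.png

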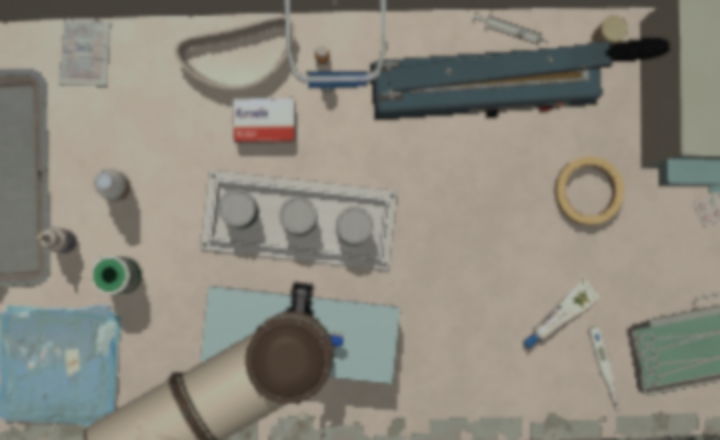

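The picture shows the cover standing on the table with its roof at z=92, clear of the caddy. The three tin lids are at crop px (238,210), (298,217) and (355,226). I go to the left tin first.

Run:
```python
from h import *
s=read_state();y=np.radians(172.3)
print(s["position"]);print(delta(s,[617.2,142.9,231],y));
# shifts between tins in tool axes
T=toolT(s)[:3,:3];p=np.array([[617.2,142.9,0],[604.7,55.4,0],[588.3,-24.5,0]]);print((np.diff(p,axis=0)@T).round(1))
```

```text
[434.63612858  56.25059094 229.17610489]
(array([-0.1103, -0.1693, -0.0017]), array([-0.0002,  0.0008,  0.0002]))
[[88.4  0.7 -0.1]
 [81.4  5.6 -0.1]]
```

```bash
python3 -m handwheel '[[-0.03,-0.045,0,0,0,0,1],[-0.07,-0.1,0,0,0,0,1],[-0.1,-0.15,0,0,0,0,1],[-0.11,-0.169,0,0,0,0,1],[-0.11,-0.169,0,0,0,0,1],[-0.11,-0.169,0.06,0,0,0,1],[-0.11,-0.169,0.11,0,0,0,1]]'
python3 - <<'E'
from h import *
s=read_state();print(delta(s,[617.2,142.9,42],np.radians(172.3)),s["contact_force"])
E
```

```text
clock: 8.62
position: [615.0, 141.8, 117.0]
ee_rot: [-0.658, 0.753, 0.001, -0.001]
contact_force: [0.4, -0.4, -0.6]
gripper_width: 85.4
grasp_force: 0.0
(array([-0.0014, -0.0022,  0.075 ]), array([ 0.0023, -0.0007, -0.0002])) [ 0.43519029 -0.36760815 -0.60024716]
```

```bash
python3 -m handwheel '[[-0.001,-0.002,0.04,0,0,0,1],[-0.001,-0.002,0.07,0,0,0,1],[-0.001,-0.002,0.075,0,0,0,1],[-0.001,-0.002,0.075,0,0,0,-1],[-0.001,-0.002,0.075,0,0,0,-1],[-0.001,-0.002,0.075,0,0,0,-1],[-0.001,-0.002,0.075,0,0,0,-1],[-0.001,-0.002,0.075,0,0,0,-1]]'
```

```text
clock: 9.62
position: [620.1, 143.9, 46.4]
ee_rot: [-0.658, 0.753, -0.001, 0.001]
contact_force: [-1.5, 0.4, 6.0]
gripper_width: 53.0
grasp_force: 63.3
```

```bash
python3 -m handwheel '[[0,0,-0.01,0,0,0,-1],[0,0,-0.025,0,0,0,-1],[0,0,-0.04,0,0,0,-1],[0,0,-0.045,0,0,0,-1],[0,0,-0.045,0,0,0,-1],[0,0,-0.045,0,0,0,-1],[0,0,-0.045,0,0,0,-1],[0,0,-0.045,0,0,0,-1]]'; for i in 1 2 3 4; do python3 -m handwheel '[[0,0,0,0,0,0,-1]]' | grep -E "pos|force"; done
```

```text
clock: 10.62
position: [619.0, 143.3, 88.9]
ee_rot: [-0.658, 0.753, 0.0, -0.0]
contact_force: [0.3, 0.8, -1.2]
gripper_width: 52.7
grasp_force: 63.1
position: [619.1, 143.3, 89.1]
contact_force: [0.1, 0.1, -2.5]
grasp_force: 63.1
position: [619.2, 143.4, 89.2]
contact_force: [-0.8, -0.4, -2.2]
grasp_force: 63.1
position: [619.2, 143.4, 89.3]
contact_force: [-0.6, 0.5, -1.7]
grasp_force: 63.1
position: [619.1, 143.4, 89.3]
contact_force: [0.4, -0.2, -1.8]
grasp_force: 63.1
```

It reads about 2 N, so this tin is light. I put it back.

```bash
python3 -m handwheel '[[0,0,0.015,0,0,0,-1],[0,0,0.03,0,0,0,-1],[0,0,0.038,0,0,0,-1],[0,0,0.042,0,0,0,-1],[0,0,0.044,0,0,0,-1],[0,0,0.045,0,0,0,-1],[0,0,0.045,0,0,0,-1]]'
```

```text
clock: 12.0
position: [618.8, 143.1, 46.4]
ee_rot: [-0.658, 0.753, -0.0, -0.0]
contact_force: [-4.5, -1.1, 7.1]
gripper_width: 52.9
grasp_force: 63.6
```

```bash
python3 -m handwheel '[[0,0,0,0,0,0,1],[0,0,0,0,0,0,1],[0,0,0,0,0,0,1],[0,0,0,0,0,0,1],[0,0,-0.03,0,0,0,1],[0,0,-0.075,0,0,0,1],[0,0,-0.075,0,0,0,1],[0.045,0.001,-0.075,0,0,0,1],[0.087,0.001,-0.075,0,0,0,1],[0.087,0.001,-0.075,0,0,0,1]]'
python3 - <<'E'
from h import *
s=read_state();print(delta(s,[604.7,55.4,44],np.radians(172.3)),s["contact_force"])
E
```

```text
clock: 13.25
position: [605.5, 54.8, 118.6]
ee_rot: [-0.657, 0.754, 0.0, -0.001]
contact_force: [-1.3, 0.8, 0.3]
gripper_width: 85.7
grasp_force: 0.0
(array([-0.0005,  0.0007,  0.0746]), array([ 0.0018, -0.0007, -0.0032])) [-1.29971087  0.80864769  0.25853213]
```

```bash
python3 -m handwheel '[[0,0.001,0.04,0,0,-0.003,1],[0,0.001,0.07,0,0,-0.003,1],[0,0.001,0.075,0,0,-0.003,1],[0,0.001,0.075,0,0,-0.003,-1],[0,0.001,0.075,0,0,-0.003,-1],[0,0.001,0.075,0,0,-0.003,-1],[0,0.001,0.075,0,0,-0.003,-1],[0,0.001,0.075,0,0,-0.003,-1]]'; python3 -m handwheel '[[0,0,-0.01,0,0,0,-1],[0,0,-0.025,0,0,0,-1],[0,0,-0.04,0,0,0,-1],[0,0,-0.045,0,0,0,-1],[0,0,-0.045,0,0,0,-1],[0,0,-0.045,0,0,0,-1],[0,0,-0.045,0,0,0,-1],[0,0,-0.045,0,0,0,-1]]'; for i in 1 2 3 4; do python3 -m handwheel '[[0,0,0,0,0,0,-1]]' | grep -E "pos|force"; done
```

```text
clock: 14.25
position: [606.3, 58.0, 45.9]
ee_rot: [-0.66, 0.752, -0.0, 0.001]
contact_force: [-2.5, 2.6, 5.6]
gripper_width: 53.4
grasp_force: 63.8
clock: 15.25
position: [605.4, 57.3, 88.9]
ee_rot: [-0.659, 0.752, 0.0, -0.0]
contact_force: [-0.4, -0.1, -5.3]
gripper_width: 52.6
grasp_force: 63.9
position: [605.5, 57.4, 89.1]
contact_force: [-0.4, -0.0, -4.5]
grasp_force: 63.9
position: [605.6, 57.4, 89.3]
contact_force: [-0.5, -0.6, -5.2]
grasp_force: 63.9
position: [605.6, 57.4, 89.3]
contact_force: [-0.2, -0.6, -4.5]
grasp_force: 63.9
position: [605.6, 57.4, 89.3]
contact_force: [-0.9, -0.1, -5.0]
grasp_force: 63.9
```

The middle tin reads about 4.9 N. I put it back and go to the right one.

```bash
python3 -m handwheel '[[0,0,0.015,0,0,0,-1],[0,0,0.03,0,0,0,-1],[0,0,0.038,0,0,0,-1],[0,0,0.042,0,0,0,-1],[0,0,0.044,0,0,0,-1],[0,0,0.045,0,0,0,-1],[0,0,0.045,0,0,0,-1]]'; python3 -m handwheel '[[0,0,0,0,0,0,1],[0,0,0,0,0,0,1],[0,0,0,0,0,0,1],[0,0,0,0,0,0,1],[0,0,-0.03,0,0,0,1],[0,0,-0.075,0,0,0,1],[0,0,-0.075,0,0,0,1],[0.045,0.003,-0.075,0,0,0,1],[0.082,0.006,-0.075,0,0,0,1],[0.082,0.006,-0.075,0,0,0,1]]'
python3 - <<'E'
from h import *
s=read_state();print(delta(s,[588.3,-24.5,44],np.radians(172.3)),s["contact_force"])
E
```

```text
clock: 16.62
position: [605.3, 57.3, 45.9]
ee_rot: [-0.659, 0.752, -0.0, -0.0]
contact_force: [-4.3, 0.2, 5.6]
gripper_width: 52.9
grasp_force: 64.3
clock: 17.88
position: [587.7, -25.2, 118.4]
ee_rot: [-0.658, 0.753, 0.001, -0.001]
contact_force: [0.9, -0.1, 0.0]
gripper_width: 85.5
grasp_force: 0.0
(array([-0.0008, -0.0007,  0.0744]), array([ 0.0019, -0.0004,  0.    ])) [ 0.8586623  -0.12472508  0.03068259]
```

```bash
python3 -m handwheel '[[0,0,0.04,0,0,0,1],[0,0,0.07,0,0,0,1],[0,0,0.075,0,0,0,1],[0,0,0.075,0,0,0,-1],[0,0,0.075,0,0,0,-1],[0,0,0.075,0,0,0,-1],[0,0,0.075,0,0,0,-1],[0,0,0.075,0,0,0,-1]]'; python3 -m handwheel '[[0,0,-0.01,0,0,0,-1],[0,0,-0.025,0,0,0,-1],[0,0,-0.04,0,0,0,-1],[0,0,-0.045,0,0,0,-1],[0,0,-0.045,0,0,0,-1],[0,0,-0.045,0,0,0,-1],[0,0,-0.045,0,0,0,-1],[0,0,-0.045,0,0,0,-1]]'; for i in 1 2 3 4; do python3 -m handwheel '[[0,0,0,0,0,0,-1]]' | grep -E "pos|force"; done
```

```text
clock: 18.88
position: [590.0, -22.7, 45.9]
ee_rot: [-0.66, 0.752, -0.001, 0.001]
contact_force: [-0.3, 1.8, 6.1]
gripper_width: 53.2
grasp_force: 63.0
clock: 19.88
position: [588.7, -23.2, 88.9]
ee_rot: [-0.659, 0.752, 0.0, -0.0]
contact_force: [-0.1, 0.2, -1.6]
gripper_width: 53.0
grasp_force: 63.1
position: [588.8, -23.1, 89.1]
contact_force: [-0.3, 0.1, -1.9]
grasp_force: 63.1
position: [588.9, -23.1, 89.3]
contact_force: [0.4, 0.4, -1.3]
grasp_force: 63.1
position: [588.9, -23.1, 89.3]
contact_force: [-0.0, 0.6, -1.6]
grasp_force: 63.1
position: [588.9, -23.1, 89.3]
contact_force: [0.5, 0.4, -1.4]
grasp_force: 63.1
```

The readings are about 2.0 N left, 4.9 N middle and 1.6 N right, so the middle tin is the full one. I put the right one back and return to the middle.

```bash
python3 -m handwheel '[[0,0,0.015,0,0,0,-1],[0,0,0.03,0,0,0,-1],[0,0,0.038,0,0,0,-1],[0,0,0.042,0,0,0,-1],[0,0,0.044,0,0,0,-1],[0,0,0.045,0,0,0,-1],[0,0,0.045,0,0,0,-1]]'; python3 -m handwheel '[[0,0,0,0,0,0,1],[0,0,0,0,0,0,1],[0,0,0,0,0,0,1],[0,0,0,0,0,0,1],[0,0,-0.03,0,0,0,1],[0,0,-0.075,0,0,0,1],[0,0,-0.075,0,0,0,1],[-0.045,-0.003,-0.075,0,0,0,1],[-0.082,-0.006,-0.075,0,0,0,1],[-0.082,-0.006,-0.075,0,0,0,1]]'
python3 - <<'E'
from h import *
s=read_state();print(delta(s,[604.7,55.9,44],np.radians(172.3)),s["contact_force"])
E
```

```text
clock: 21.25
position: [588.6, -23.2, 45.9]
ee_rot: [-0.659, 0.752, -0.0, -0.0]
contact_force: [-4.7, -0.5, 6.9]
gripper_width: 52.8
grasp_force: 63.4
clock: 22.5
position: [605.6, 59.5, 118.3]
ee_rot: [-0.66, 0.751, 0.0, -0.0]
contact_force: [-0.8, -0.8, 0.3]
gripper_width: 85.0
grasp_force: 0.0
(array([0.0036, 0.0004, 0.0743]), array([ 0.0008, -0.0002,  0.0063])) [-0.78001727 -0.78529869  0.25787558]
```

Grip and raise it 190 mm, then hold and check with the scene camera.

```bash
python3 -m handwheel '[[0.003,0,0.04,0,0,0,1],[0.003,0,0.07,0,0,0,1],[0.003,0,0.075,0,0,0,1],[0.003,0,0.075,0,0,0,-1],[0.003,0,0.075,0,0,0,-1],[0.003,0,0.075,0,0,0,-1],[0.003,0,0.075,0,0,0,-1],[0.003,0,0.075,0,0,0,-1]]'; python3 -m handwheel '[[0,0,-0.01,0,0,0,-1],[0,0,-0.03,0,0,0,-1],[0,0,-0.055,0,0,0,-1],[0,0,-0.08,0,0,0,-1],[0,0,-0.105,0,0,0,-1],[0,0,-0.13,0,0,0,-1],[0,0,-0.155,0,0,0,-1],[0,0,-0.175,0,0,0,-1],[0,0,-0.188,0,0,0,-1],[0,0,-0.19,0,0,0,-1]]';  python3 -m handwheel '[[0,0,0,0,0,0,-1],[0,0,0,0,0,0,-1],[0,0,0,0,0,0,-1],[0,0,0,0,0,0,-1],[0,0,0,0,0,0,-1],[0,0,0,0,0,0,-1],[0,0,0,0,0,0,-1],[0,0,0,0,0,0,-1]]'
python3 - <<'E'
from h import *
a,d=get_image("scene");cv2.imwrite("pics/s9.png",cv2.resize(a[120:380,120:460],None,fx=2,fy=2))
E
```

```text
clock: 23.5
position: [606.1, 54.7, 45.9]
ee_rot: [-0.659, 0.752, -0.001, 0.001]
contact_force: [-1.2, -0.2, 6.6]
gripper_width: 53.2
grasp_force: 63.9
clock: 24.75
position: [605.0, 54.5, 234.4]
ee_rot: [-0.659, 0.752, 0.0, 0.0]
contact_force: [-0.5, 0.0, -5.8]
gripper_width: 52.9
grasp_force: 63.9
clock: 25.75
position: [605.2, 54.4, 234.3]
ee_rot: [-0.659, 0.752, -0.0, 0.0]
contact_force: [-0.2, -0.0, -5.5]
gripper_width: 53.2
grasp_force: 63.9
```

View pics/s9.png

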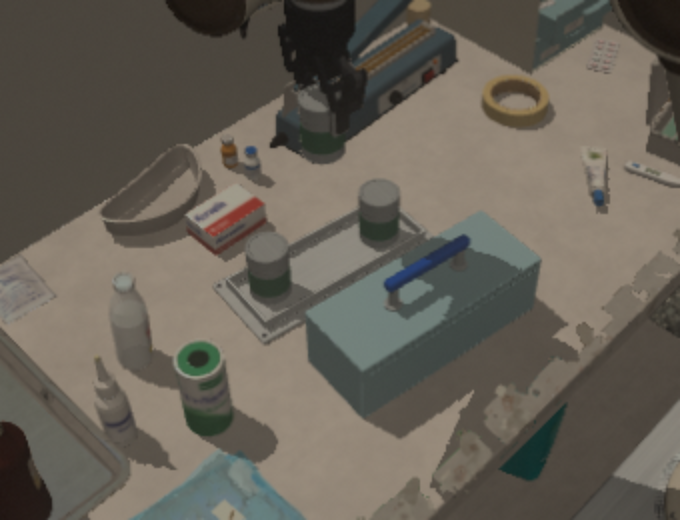

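The picture shows the held tin upright at (320,125). The other two stand in the caddy at (268,265) and (378,212), and the cover stands clear on the table at (425,310).

```bash
python3 -c "from bench import *;print(job_done())"
```

```text
the job is handed in; nothing more can be done
None
```

The job is handed in at about 26 s: the middle tin was the heaviest (about 4.9 N, against 2.0 N left and 1.6 N right) and is held still and upright about 195 mm above the table, the other two stand in the caddy, and the cover stands clear on the table; no verdict came back.

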